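# Stow the section lifter in its drawer compartment and shut the drawer

### The job

Take the section lifter (the hand tool with the broad blade) off the sloping drying rack and lay it flat, underside down, in the empty compartment of the open accessory drawer that is cut to its shape, setting it down rather than dropping it. Then push the drawer fully shut. Leave the narrow-bladed spatula beside it on the rack and the beaker on the bench where they are.

Things in the scene. Friction and masses are not known exactly. Their poses are not given: they have to be found in the camera images.
- lifter: Section lifter, flat-bottomed hand tool 140 mm long, 80 g: black handle 16 mm wide and thick (x = -22 to +70 mm), broad dark steel blade 46 mm wide, 4 mm thick (x = -70 to -18 mm). Origin: on the underside, mid-length, mid-width. x points from blade to handle end, z out of its top. Starts lying on the rack's slope, blade at the low end against the lip.
- lifter_grip (a point): Good place to grip the lifter: on the handle's axis, x = +15 mm, z = 8 mm of the lifter. Grip across the width (y), square to the slope; the drawer leaves room for the fingers there.
- lifter_blade (a point): Point on top of the lifter's blade, at x = -45 mm, z = 4 mm of the lifter.
- spatula: The narrow spatula, to be left alone: same handle and length as the lifter and the same frame, but its blade is only 18 mm wide. It lies beside the lifter on the rack, 100 mm away across the slope; which of the two is on the left varies.
- rack: White drying rack, fixed. Origin on the bench under its middle; x points level to the high end (away from the robot), z up. Its plate (165 mm long, 220 mm wide) rises towards +x at 30 degrees, its surface 65 mm above the bench at the origin; a lip 8 mm high closes the low end.
- rack_bar (a point): Middle of the level light bar that crosses over the rack along y: 22 mm wide, 18 mm high, 246 mm long, underside 199 mm above the bench, at x = 26 mm of the rack; posts 12 x 10 mm at y = +118 and -118 mm. It blocks a gripper coming straight down on the handles; one leaning back towards the low end, square to the slope, passes in front of it.
- slot (a point): Middle of the lifter's compartment, on its floor (13 mm above the bench). x points into the unit, away from the drawer's front, z up. A lifter lying properly has its origin here and its axes parallel to these. Black inserts 12 mm high bound a blade bay 56 mm wide (x = -75 to -14 mm), finger well 110 mm wide (-14 to +48), handle channel 26 mm wide (+48 to +75). Drawer walls: 32 mm high.
- drawer_front (a point): Middle of the outer face of the drawer's front, 28 mm above the bench; axes as for the slot. The flat face is 198 mm wide and 42 mm high (7 to 49 mm above the bench), without a handle. The drawer's other compartment is full. Push it along +x to shut.
- drawer (a joint): How far the drawer is open, in m: 0 is fully shut (front flush with the unit), 0.19 fully open. It slides with a friction of about 1.5 N. The unit is 216 mm wide, 205 mm deep and 61 mm high, fixed.
- beaker: Glass beaker, 76 mm in diameter at the rim, 95 mm high, standing on the bench; origin under its middle. To be left alone.
Mind the look-alikes: they are no part of the job. Of the things like the lifter, leave any that is green or orange; of the rest the smaller one is meant.

How it is judged:
On the way:
1. the lifter is set down in its compartment (within 12 mm of its floor), the gripper still on it (x of lifter in the frame of slot between -0.012 and 0.012 m and y of lifter in the frame of slot between -0.01 and 0.01 m and angle between the x axis of lifter and the x axis of slot, either way round below 0.15 rad and x of lifter_blade in the frame of slot below -0.02 m and z of lifter in the frame of slot below 0.012 m and contact force between the fingers and lifter above 0.5 N), for 0.1 s.
At the end, for the whole second after the job is handed in: The lifter lies at rest flat in its compartment, underside down and blade to the drawer's front (within 12 mm lengthwise, 10 mm sideways, 0.15 rad in direction, 6 mm in height, 0.06 rad of level), and the drawer is shut to within 8 mm (x of lifter in the frame of slot between -0.012 and 0.012 m and y of lifter in the frame of slot between -0.01 and 0.01 m and angle between the x axis of lifter and the x axis of slot, either way round below 0.15 rad and x of lifter_blade in the frame of slot below -0.02 m and z of lifter in the frame of slot below 0.006 m and angle between lifter's own z axis and vertical below 0.06 rad and linear speed of lifter below 0.02 m/s and value of joint drawer below 0.008 m); the robot touches nothing.
It fails at once if the spatula is moved by more than 40 mm (distance of spatula from where it was at the start of the episode above 0.04 m).
It fails at once if the beaker is moved by more than 40 mm (distance of beaker from where it was at the start of the episode above 0.04 m).
It also fails if it takes over 56 s, if anything falls off the work surface, if the arm or the gripper's body presses on something with over 40 N, if the wrist force passes 120 N, or if a joint passes its speed limit or range.

### The arm

A 6-joint arm with a two-finger parallel gripper is mounted at the origin on the work surface. World frame = base frame: x ahead of the robot, y to its left, z up, the work surface at z = 0. Lengths are in m, angles in rad, forces in N, time in s.
With the tool pointing down it reaches from about 0.35 to 0.975 m from the base axis. Payload 4.9 kg.
Tool frame: the origin (TCP) lies midway between the tips of the shut fingers; the grasp point (between the pads) lies 19 mm behind it (bot.grip_point_offset is the distance from the TCP to the grasp point, in m); z points along the fingers, y is the line along which they close (so a half turn about z gives the same grasp; the last joint's range is limited). The gripper opens to 85 mm and grips with 20 to 120 N. Pads are 22 mm wide; open, the fingers measure 114 mm over their backs; the gripper's body (76 mm by 85 mm) begins 54 mm behind the grasp point. The pads swing forward as they close: fully open they stand 13 mm farther back than shut.
Start: joints at [-0.119, 0.053, 1.613, -0, 1.476, -0.119], TCP at [0.625, 0, 0.203] pointing down, gripper open.
Joint ranges: [-3.01, 3.01], [-1.01, 2.22], [0.06, 2.58], [-1.02, 4.17], [0.09, 2.62], [-3.14, 3.14]. Speed limits (rad/s): [2.57, 2.57, 3.14, 3.14, 3.14, 3.14].

### API

Orientations are given as [roll, pitch, yaw] about the fixed x, y, z axes, in that order (R = Rz(yaw) Ry(pitch) Rx(roll)).
In Python, from station import bot, camera, sign_off gives the robot as it stands.
- The arm moves only by the tool servo_tool, never from a script. Its argument "motion" is a list of rows, each a list of 3 entries, a list of its own where there are three numbers: the opening, from 0 (shut) to 1 (fully open), then the shift along the tool's x, y, z in mm, then the turn, a rotation vector about the tool's x, y, z in rad. In form: [[claw, [x, y, z], [ax, ay, az]], ...]. A call has 1 to 12 rows; each row shifts and turns the commanded pose from where the row before left it, along the tool's axes as they then stand; what a row does not reach is not made up. A row lasts 1/8 s, in which the tool goes at most 62.5 mm and 10.7 degrees, less where a joint would pass 70% of its speed; a pose out of reach is approached as far as the arm can. A call is refused whole if a number of a shift passes 62.5 or a number of a turn 0.188, either way. A call with a gripper value outside its range is refused whole. The fingers move at their own pace and stop on an object; the grip force is fixed at half the most. Time passes only in rows, so rows that do not move let the fingers close. It gives the time, the measured TCP pose, the force, the opening and the grip force at its end, in the units of the state.
- bot.state(): the state, without advancing time (a new reading comes with each control period).
- camera(name): name is "scene" or "side" or "wrist"; returns a dict with "image" (400x640x3 uint8, red, green, blue), "fx", "fy", "cx", "cy" (pixels), "dist_coeffs" ([k1, k2, p1, p2, k3] as OpenCV has them; the pictures are not rectified), "extrinsics" (4x4, takes a point from camera to world coordinates). Camera axes: x right, y down, z forward; pixel columns grow to the right and rows downward; lengths in m; the calibration is good to about 2 mm. A picture is of the moment at which its call begins. There is no depth.
- sign_off(): hands the job in; it is judged then, once.
The state is a dict: "t": time; "joint_positions": joint angles; "qd": joint speeds; "effort": joint torques, N m; "position": TCP position; "tcp_rot": TCP orientation; "contact_force": force on the tool from outside, world axes, zero at the start; "moment": the same for the moment, N m; "grip_width": finger opening in m; "finger_force": force on a finger pad.
Only numpy, scipy, OpenCV 4.12 (cv2) and the standard library are available. Lean on these libraries where they do the work, as an engineer would, in place of code of your own. Each camera call takes 0.05 s, during which the arm holds its last target. There are 200 camera calls.

## Working session

There is one attempt and no reset: what is moved stays moved. The work goes in short steps, Python scripts to look and compute and a tool call to move; the robot and the scene stay as the last step left them, time stands still between calls to the robot, and variables do not carry over. Pictures are saved under pics/ and viewed, at most 10 in all, crops included, and the job is handed in when it is done.

Besides the shell and the picture viewer there is one more tool, called after "Emit:" in YAML: its name, and indented under it one key for each argument. servo_tool: Moves the arm, as the interface text tells. Its arguments: {"type":"object","properties":{"motion":{"type":"array","items":{"type":"array"}}},"required":["motion"]}

```bash
mkdir -p pics; cat > h.py <<'E'
import numpy as np, cv2
from scipy.spatial.transform import Rotation as Ro
def ray(c,px):
    K=np.array([[c["fx"],0,c["cx"]],[0,c["fy"],c["cy"]],[0,0,1.]])
    u=cv2.undistortPoints(np.array(px,float).reshape(-1,1,2),K,np.array(c["dist_coeffs"])).reshape(-1,2)
    E=np.array(c["extrinsics"]); d=np.c_[u,np.ones(len(u))]@E[:3,:3].T
    return E[:3,3],d/np.linalg.norm(d,axis=1)[:,None]
def onz(c,px,z):
    o,d=ray(c,px); return o+d*((z-o[2])/d[:,2])[:,None]
def tri(c1,p1,c2,p2):
    o1,d1=ray(c1,p1);o2,d2=ray(c2,p2);out=[]
    for a,b in zip(d1,d2):
        s=np.linalg.lstsq(np.c_[a,-b],o2-o1,rcond=None)[0]
        q1=o1+s[0]*a;q2=o2+s[1]*b; out.append(np.r_[(q1+q2)/2,np.linalg.norm(q1-q2)])
    return np.array(out)
def proj(c,P):
    E=np.linalg.inv(np.array(c["extrinsics"]));K=np.array([[c["fx"],0,c["cx"]],[0,c["fy"],c["cy"]],[0,0,1.]])
    return cv2.projectPoints(np.array(P,float).reshape(-1,3),cv2.Rodrigues(E[:3,:3])[0],E[:3,3],K,np.array(c["dist_coeffs"]))[0].reshape(-1,2)
def save(n,im,s=1): cv2.imwrite(f"pics/{n}.png",cv2.resize(im[...,::-1],None,fx=s,fy=s,interpolation=cv2.INTER_CUBIC))
E
python3 - <<'E'
from h import *; from station import *
import pickle
C={n:camera(n) for n in("scene","side","wrist")}
pickle.dump(C,open("c0.pkl","wb"))
for n in("scene","side"): save(n+"0",C[n]["image"],1.25); E=np.array(C[n]["extrinsics"]); print(n,E[:3,3].round(3),E[:3,2].round(2),C[n]["fx"])
save("wrist0",C["wrist"]["image"],.8)
s=bot.state();print(s["position"],s["tcp_rot"],s["contact_force"],bot.grip_point_offset)
E
```

```text
scene [ 1.144 -0.1    0.93 ] [-0.62  0.08 -0.78] 385.09166790121077
side [ 0.134 -0.958  0.814] [ 0.3   0.77 -0.57] 412.0041505845643
[6.24477865e-01 7.27665276e-05 2.02250566e-01] [-3.14001450e+00 -1.85209819e-04  1.57080409e+00] [ 0.21266917 -1.12622778  0.30826267] 0.0187
```

View pics/scene0.png

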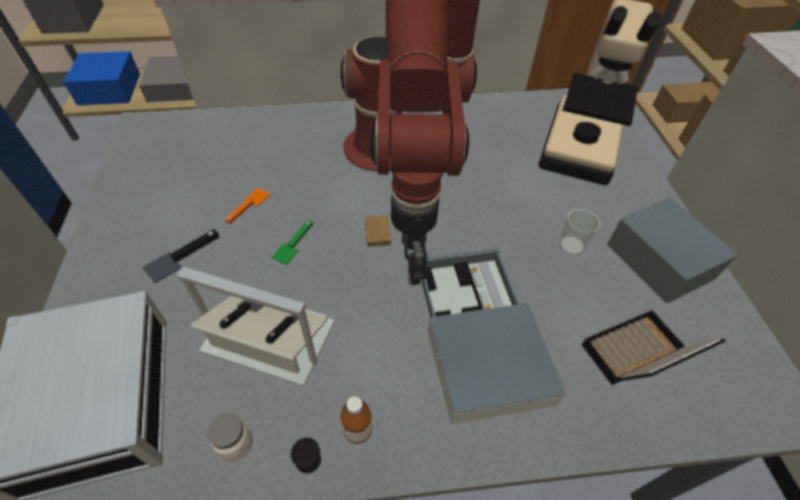

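View pics/side0.png

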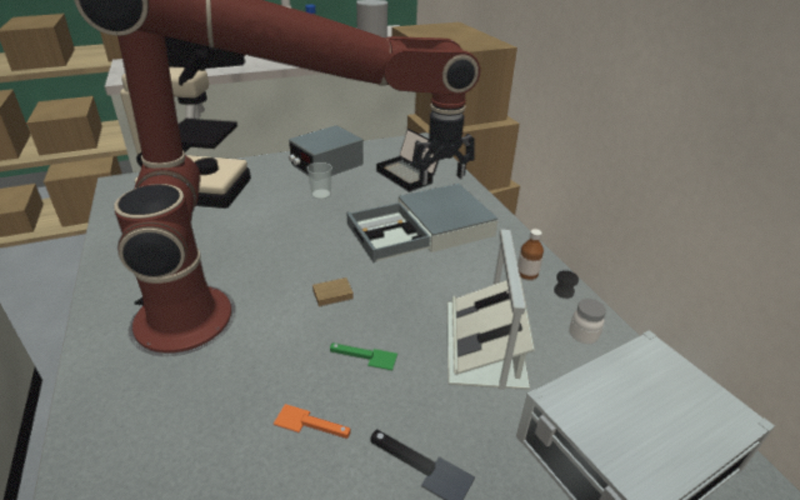

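Scene view: the rack is at (262,325) with two black handles at (235,313) and (283,327). The open drawer is at (470,285) and the beaker at (580,232). Candidates for the lifter, by side-view pixel:
- Large black lifter on the bench (425,465): too large.
- Green (365,355) and orange (312,420): excluded by colour.
- Two tools on the rack: (490,340) with a broad blade and (490,300), which is narrow.

My choice is the rack tool nearer the side camera. Next I'll check it in a close crop.

```bash
python3 - <<'E'
from h import *; import pickle
C=pickle.load(open("c0.pkl","rb"))
def crop(n,x,y,w,h):
    return cv2.resize(C[n]["image"][y:y+h,x:x+w],(400,300),interpolation=cv2.INTER_CUBIC)
a=np.hstack([crop("side",340,180,100,75+0) if 0 else crop("side",345,215,100,75),crop("side",270,145,100,75)])
b=np.hstack([crop("scene",145,230,100,75),crop("scene",335,195,100,75)])
save("crop0",np.vstack([a,b]))
E
```

```text
(no output)
```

View pics/crop0.png

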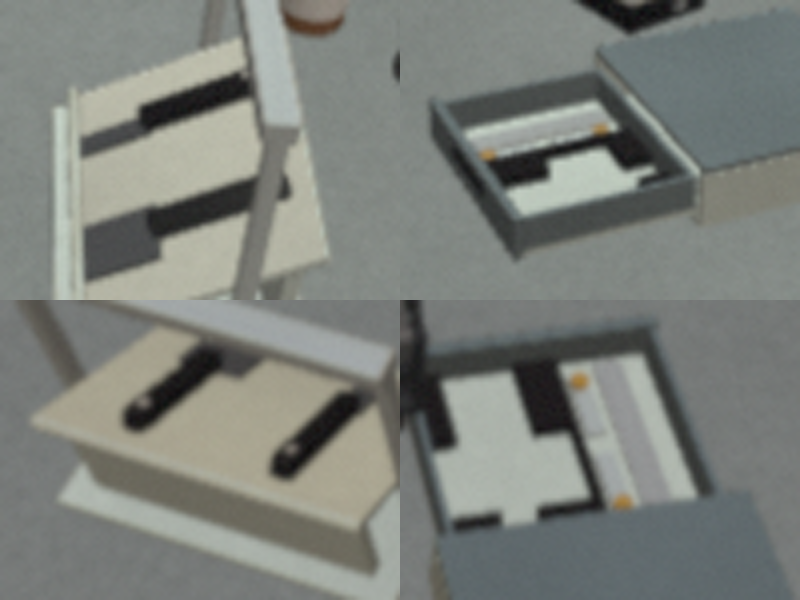

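View pics/wrist0.png

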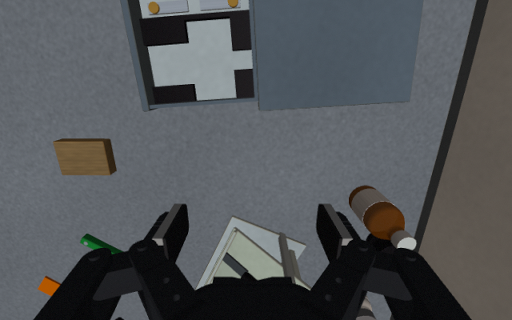

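The crop confirms it. The tool nearer the side camera (side crop blade (120,240), scene crop handle (175,385)) has the broad blade and the other is narrow. In the wrist view the compartment is at (200,60) with its blade bay to the left, so +x points into the unit, roughly along world +x.

```bash
python3 - <<'E'
from h import *; import pickle
C=pickle.load(open("c0.pkl","rb"))
sc,si,wr=C["scene"],C["side"],C["wrist"]
S=lambda u,v:((u+.5)/4-.5+345,(v+.5)/4-.5+215)
T=lambda u,v:((u+.5)/4-.5+145,(v-300+.5)/4-.5+230)
D=lambda u,v:((u-400+.5)/4-.5+270,(v+.5)/4-.5+145)
print("corner hi -y",tri(sc,[T(32,420)],si,[S(328,260)]).round(4))
P=tri(sc,[T(32,420)],si,[S(328,260)])[0]
print("hi edge other",onz(sc,[T(360,525)],P[2]).round(4))
print("lifter handle end",tri(sc,[T(135,420)],si,[S(288,185)]).round(4))
print("spat hole",tri(sc,[T(293,453)],si,[S(245,75)]).round(4))
print("bar -y? end scene/side", tri(sc,[(185/1.25,272/1.25)],si,[(513/1.25,305/1.25)]).round(4))
# wrist slot: white cross
im=wr["image"]; x0,y0,x1,y1=150,0,330,145
hsv=cv2.cvtColor(im,cv2.COLOR_RGB2HSV)[y0:y1,x0:x1]
m=((hsv[...,2]>130)&(hsv[...,1]<50)).astype(np.uint8)
cs,_=cv2.findContours(m,0,2)
for c in sorted(cs,key=cv2.contourArea)[-2:]:
    a=cv2.approxPolyDP(c,3,True).reshape(-1,2)+[x0,y0]; print(cv2.contourArea(c)); print(np.c_[a,onz(wr,a,.013),onz(wr,a,.025)[:,:2]].round(4))
print(np.array(wr["extrinsics"]).round(3))
save("w1",im[0:150,140:340],4)
E
```

```text
corner hi -y [[ 6.271e-01 -4.259e-01  1.017e-01  5.000e-04]]
hi edge other [[ 0.718  -0.2261  0.1017]]
lifter handle end [[ 0.636  -0.3642  0.1037  0.0037]]
spat hole [[ 0.6666 -0.2663  0.1031  0.0012]]
bar -y? end scene/side [[ 0.5784 -0.4077  0.2104  0.0064]]
1939.5
[[1.740e+02 0.000e+00 4.689e-01 1.912e-01 1.300e-02 4.741e-01 1.876e-01]
 [1.790e+02 2.200e+01 4.715e-01 1.697e-01 1.300e-02 4.766e-01 1.669e-01]
 [3.110e+02 1.000e+01 6.190e-01 1.804e-01 1.300e-02 6.192e-01 1.772e-01]
 [3.100e+02 0.000e+00 6.180e-01 1.900e-01 1.300e-02 6.182e-01 1.864e-01]
 [2.980e+02 0.000e+00 6.049e-01 1.900e-01 1.300e-02 6.055e-01 1.865e-01]
 [2.960e+02 8.000e+00 6.026e-01 1.824e-01 1.300e-02 6.033e-01 1.791e-01]
 [3.000e+02 1.000e+01 6.069e-01 1.804e-01 1.300e-02 6.075e-01 1.772e-01]
 [2.510e+02 1.400e+01 5.527e-01 1.768e-01 1.300e-02 5.551e-01 1.737e-01]
 [2.520e+02 1.100e+01 5.540e-01 1.797e-01 1.300e-02 5.564e-01 1.765e-01]
 [2.870e+02 9.000e+00 5.927e-01 1.814e-01 1.300e-02 5.937e-01 1.782e-01]
 [2.830e+02 0.000e+00 5.885e-01 1.901e-01 1.300e-02 5.897e-01 1.865e-01]]
7954.5
[[3.140e+02 6.300e+0
[... 281 characters left out ...]
02 5.500e+01 5.304e-01 1.356e-01 1.300e-02 5.336e-01 1.338e-01]
 [1.850e+02 5.800e+01 4.733e-01 1.329e-01 1.300e-02 4.783e-01 1.312e-01]
 [1.940e+02 1.070e+02 4.767e-01 7.860e-02 1.300e-02 4.817e-01 7.880e-02]
 [2.430e+02 1.040e+02 5.367e-01 8.180e-02 1.300e-02 5.396e-01 8.190e-02]
 [2.470e+02 1.240e+02 5.398e-01 5.840e-02 1.300e-02 5.426e-01 5.920e-02]
 [2.940e+02 1.210e+02 5.977e-01 6.190e-02 1.300e-02 5.986e-01 6.260e-02]
 [2.910e+02 8.700e+01 5.951e-01 1.009e-01 1.300e-02 5.960e-01 1.003e-01]
 [3.150e+02 8.400e+01 6.235e-01 1.042e-01 1.300e-02 6.235e-01 1.035e-01]]
[[ 1.     0.001 -0.002  0.624]
 [ 0.001 -0.946 -0.324  0.084]
 [-0.002  0.324 -0.946  0.372]
 [ 0.     0.     0.     1.   ]]
```

View pics/w1.png

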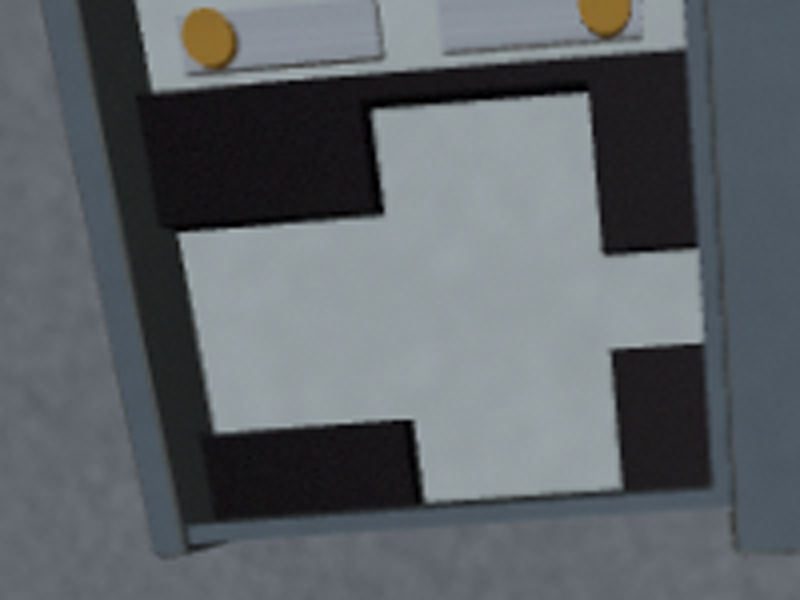

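```bash
cat >> h.py <<'E'
def rows(s,P,R,nmin=1):
    """identical rows that take the tool from state s to pose (P,R)"""
    R0=Ro.from_euler("xyz",s["tcp_rot"]); d=R0.inv().apply(np.array(P)-s["position"]); rel=R0.inv()*Ro.from_matrix(R)
    w=rel.as_rotvec()
    for n in range(nmin,40):
        Q=[Ro.from_rotvec(w*k/n).as_matrix() for k in range(n)]
        p=np.linalg.solve(sum(Q),d)*1000
        if np.linalg.norm(p)<60 and np.linalg.norm(w/n)<.18: break
    print(n,"x",p.round(1).tolist(),(w/n).round(4).tolist())
def frame(yaw,tilt):
    "tool R: y=across (left of heading yaw), z down leaning so that it is square to a slope rising along yaw"
    r=np.array([np.cos(yaw),np.sin(yaw),0]);y=np.array([-np.sin(yaw),np.cos(yaw),0])
    z=np.sin(tilt)*r-np.cos(tilt)*np.array([0,0,1]); return np.c_[np.cross(y,z),y,z]
E
python3 - <<'E'
from h import *; from station import bot
# slot fit
M=np.array([[-14,28],[-14,55],[48,55],[48,13],[-14,-28],[-14,-55],[48,-55],[48,-13]])/1000
W=np.array([[.5304,.1356],[.5327,.1631],[.5923,.1650],[.5944,.1254],[.5367,.0818],[.5398,.0584],[.5986,.0626],[.596,.1003]])
A,_=cv2.estimateAffinePartial2D(M,W,ransacReprojThreshold=.01)
print("slot",A[:,2],"yaw",np.arctan2(A[1,0],A[0,0]),"scale",np.hypot(A[0,0],A[1,0]),((M@A[:,:2].T+A[:,2]-W)*1000).round(1).tolist())
yaw=-.427; R=frame(yaw,np.pi/6)
O=np.array([.6075,-.2964,.065]); sl=np.array([np.cos(yaw)*.866,np.sin(yaw)*.866,.5])
G=O+sl*.005-.05*R[:,1]; n=-R[:,2]
print("G",G); s=bot.state(); rows(s,G+.12*n,R)
E
```

```text
slot [0.54887896 0.11044313] yaw 0.06654601999252059 scale 0.9570320797222751 [[3.3, 0.7], [-0.7, -1.0], [-1.1, 1.0], [-0.5, 0.5], [0.6, 1.0], [-0.8, -1.4], [-0.4, -1.6], [-0.5, 0.8]]
G [ 0.59073412 -0.34370385  0.0675    ]
7 x [-35.0, -34.7, 10.8] [-0.0429, -0.0665, -0.1594]
```

Emit:
servo_tool:
  motion:
    - [1,[-35,-34.7,10.8],[-0.043,-0.0665,-0.1594]]
    - [1,[-35,-34.7,10.8],[-0.043,-0.0665,-0.1594]]
    - [1,[-35,-34.7,10.8],[-0.043,-0.0665,-0.1594]]
    - [1,[-35,-34.7,10.8],[-0.043,-0.0665,-0.1594]]
    - [1,[-35,-34.7,10.8],[-0.043,-0.0665,-0.1594]]
    - [1,[-35,-34.7,10.8],[-0.043,-0.0665,-0.1594]]
    - [1,[-35,-34.7,10.8],[-0.043,-0.0665,-0.1594]]
    - [1,[0,0,0],[0,0,0]]
    - [1,[0,0,0],[0,0,0]]

```text
t: 1.27
position: [0.5336, -0.2993, 0.1694]
tcp_rot: [3.117, 0.495, 2.645]
contact_force: [0.4, -0.1, 0.2]
grip_width: 0.0856
finger_force: 0.0
```

```bash
python3 - <<'E'
from h import *; from station import *
import pickle
c=camera("wrist"); s=bot.state(); pickle.dump((c,s),open("w2.pkl","wb")); save("w2",c["image"],1.25)
print(s["position"],s["t"]); rows(s,[.5281+.0,-.315,.1714],frame(-.427,np.pi/6)); print(np.array(c["extrinsics"]).round(3))
E
```

```text
[ 0.53395159 -0.29884572  0.16954106] 1.325
1 x [-3.1, -17.0, -0.9] [-0.0085, -0.0271, -0.0599]
[[ 0.465  0.593  0.657  0.395]
 [ 0.885 -0.33  -0.329 -0.229]
 [ 0.021  0.735 -0.678  0.279]
 [ 0.     0.     0.     1.   ]]
```

View pics/w2.png

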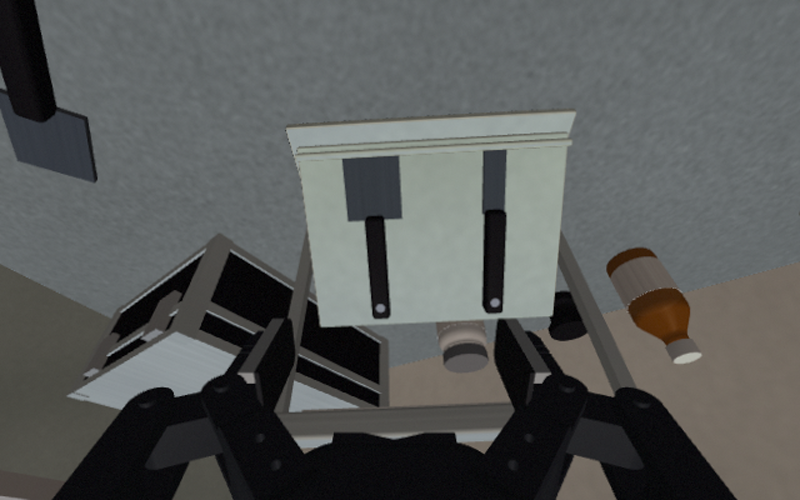

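The wrist view shows the rack from the low end. The lifter is on the left, with its blade at (372,188) and handle end hole at (380,308). The spatula is at (495,260), and nothing blocks the lifter's handle.

Emit:
servo_tool:
  motion:
    - [1,[-3,-17,-1],[-0.0085,-0.027,-0.06]]
    - [1,[0,0,0],[0,0,0]]
    - [1,[0,0,0],[0,0,0]]

```text
t: 1.7
position: [0.5283, -0.3148, 0.1719]
tcp_rot: [3.142, 0.524, 2.715]
contact_force: [0.2, 0.3, 0.5]
grip_width: 0.0853
finger_force: 0.0
```

```bash
cat > meas.py <<'E'
from h import *
def handle(c,guess):
    "min-area rects of the dark tools on the white plate, nearest to guess pixel: handle, blade"
    hsv=cv2.cvtColor(c["image"],cv2.COLOR_RGB2HSV); v=hsv[...,2]
    out=[]
    for m in (v<45,(v>=45)&(v<115)):
        m=m.astype(np.uint8); m=cv2.morphologyEx(m,cv2.MORPH_OPEN,np.ones((3,3)))
        n,l,st,ce=cv2.connectedComponentsWithStats(m)
        k=[i for i in range(1,n) if 100<st[i,4]<6000]
        out.append([(ce[i].round(1),st[i,4],cv2.minAreaRect(np.argwhere(l==i)[:,::-1].astype(np.float32))) for i in k])
    return out
E
python3 - <<'E'
from meas import *; from station import *
import pickle
c0=pickle.load(open("c0.pkl","rb")); sc,si=c0["scene"],c0["side"]
c=camera("wrist"); s=bot.state(); pickle.dump((c,s),open("w3.pkl","wb")); save("w3",c["image"],1.25)
print(s["position"],s["tcp_rot"],s["t"])
for g in handle(c,0):
    for q in g: 
        if 180<q[0][0]<480 and 60<q[0][1]<270: print(q[0],q[1],[np.round(x,1) for x in q[2]])
w2,_=pickle.load(open("w2.pkl","rb"))
T=lambda u,v:((u+.5)/4-.5+145,(v-300+.5)/4-.5+230)
h=lambda u,v:((u+.5)/1.25-.5,(v+.5)/1.25-.5)
print("lifter hole",tri(sc,[T(145,402)],w2,[h(380,308)]).round(4),"spat hole",tri(sc,[T(293,453)],w2,[h(495,302)]).round(4))
S=lambda u,v:((u+.5)/4-.5+345,(v+.5)/4-.5+215)
print("spat hole side",tri(si,[S(245,75)],w2,[h(495,302)]).round(4))
print("blade corners low L, low R, high R(+y), junction", tri(si,[S(85,232),S(88,278),S(150,207)],w2,[h(399,156),h(343,160),h(401,218)]).round(4))
E
```

```text
[ 0.52836981 -0.31486969  0.1718601 ] [-3.14142165  0.52415695  2.71516869] 1.75
[314.4 203.9] 1065 [array([315. , 206.5]), array([81., 14.]), np.float64(90.0)]
[406.9 204.4] 1288 [array([407. , 206.6]), array([17.1, 82.3]), np.float64(6.3)]
[454.5 256.3] 709 [array([451. , 254.1]), array([35.5, 31. ]), np.float64(64.8)]
[277.5 268.8] 1666 [array([277.8, 268.2]), array([72.1, 32.7]), np.float64(33.7)]
[314.9 142.4] 2246 [array([315.5, 143. ]), array([50., 45.]), np.float64(90.0)]
[411.9 142. ] 888 [array([412. , 142.5]), array([19.1, 49. ]), np.float64(5.7)]
lifter hole [[ 0.6237 -0.3582  0.1063  0.0015]] spat hole [[ 0.6678 -0.2673  0.1045  0.0017]]
spat hole side [[ 0.6647 -0.268   0.106   0.0011]]
blade corners low L, low R, high R(+y), junction [[ 0.541  -0.2954  0.0281  0.0007]
 [ 0.5217 -0.3358  0.0321  0.0016]
 [ 0.5765 -0.3135  0.0574  0.0032]]
```

```bash
python3 - <<'E'
from h import *; import pickle
c,s=pickle.load(open("w3.pkl","rb"))
im=c["image"]; v=im.max(2).astype(int)
print("col v row200",v[200,300:330].tolist()); print("row v col315",v[110:124,315].tolist(),v[160:172,315].tolist(),v[238:256,315].tolist()); print("row142 cols",v[142,284:296].tolist(),v[142,334:346].tolist())
R=Ro.from_euler("xyz",s["tcp_rot"]).as_matrix(); n=-R[:,2]; P=np.array(s["position"])
top=np.array([.6237,-.3582,.1060])
def on(px,h):
    o,d=ray(c,px); q=top+n*(h-.016); X=o+d*(((q-o)@n)/(d@n))[:,None]; return ((X-P)@R*1000).round(1).tolist()
print("handle ends/edges top z16",on([(315,247),(315,167),(307.5,200),(322,200),(307.5,230),(322.5,230)],.016))
print("blade z4",on([(290,142),(340,142),(315,118),(290,120),(340,120)],.004))
O=np.array([.6075,-.2964,.065]);print("rack surface at O in tool",((O-P)@R*1000).round(1), "bottom of lifter by hole",((top-.016*n-P)@R*1000).round(1))
E
```

```text
col v row200 [162, 162, 162, 162, 162, 163, 150, 99, 18, 19, 22, 25, 20, 19, 20, 22, 20, 21, 23, 21, 23, 15, 105, 164, 163, 163, 162, 161, 160, 162]
row v col315 [156, 139, 97, 137, 162, 164, 163, 150, 98, 64, 62, 63, 63, 64] [62, 62, 62, 63, 63, 48, 16, 9, 12, 7, 19, 21] [143, 144, 143, 142, 125, 78, 28, 27, 28, 22, 117, 161, 161, 162, 142, 111, 104, 105]
row142 cols [160, 158, 160, 159, 159, 159, 160, 159, 136, 62, 64, 62] [64, 63, 63, 97, 143, 159, 158, 158, 157, 157, 156, 156]
handle ends/edges top z16 [[-67.3, -0.0, 109.4], [22.9, -0.0, 109.4], [-12.2, -7.9, 109.4], [-12.2, 7.3, 109.4], [-46.6, -8.1, 109.4], [-46.6, 8.1, 109.4]]
blade z4 [[46.1, -25.5, 121.4], [46.2, 25.4, 121.4], [69.7, -0.1, 121.4], [67.8, -24.9, 121.4], [67.8, 24.8, 121.4]]
rack surface at O in tool [ -2.3  49.6 124.7] bottom of lifter by hole [-57.7  -0.  125.4]
```

Emit:
servo_tool:
  motion:
    - [0.6,[-14,0,30],[0,0,0]]
    - [0.6,[0,0,40],[0,0,0]]
    - [0.6,[0,0,30],[0,0,0]]
    - [0.6,[0,0,15],[0,0,0]]
    - [0.6,[0,0,6],[0,0,0]]
    - [0.6,[0,0,0],[0,0,0]]

```text
t: 2.5
position: [0.5944, -0.346, 0.0747]
tcp_rot: [-3.141, 0.525, 2.715]
contact_force: [-0.9, -0.2, -0.3]
grip_width: 0.0515
finger_force: 0.0
```

Emit:
servo_tool:
  motion:
    - [0,[0,0,0],[0,0,0]]
    - [0,[0,0,0],[0,0,0]]
    - [0,[0,0,0],[0,0,0]]
    - [0,[0,0,0],[0,0,0]]
    - [0,[0,0,0],[0,0,0]]
    - [0,[0,0,0],[0,0,0]]

```text
t: 3.25
position: [0.594, -0.346, 0.074]
tcp_rot: [-3.141, 0.524, 2.715]
contact_force: [-0.7, -0.4, -0.0]
grip_width: 0.0002
finger_force: 0.0
```

```bash
python3 - <<'E'
from h import *; from station import *
import pickle
c=camera("wrist"); d=camera("side"); pickle.dump((c,d,bot.state()),open("w4.pkl","wb"))
a=cv2.resize(c["image"],(800,500))[150:450,100:700]; b=cv2.resize(d["image"][190:290,340:460],(360,300),interpolation=2)
save("w4",np.vstack([a,np.hstack([b,np.zeros((300,240,3),np.uint8)])]))
E
```

```text
(no output)
```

View pics/w4.png

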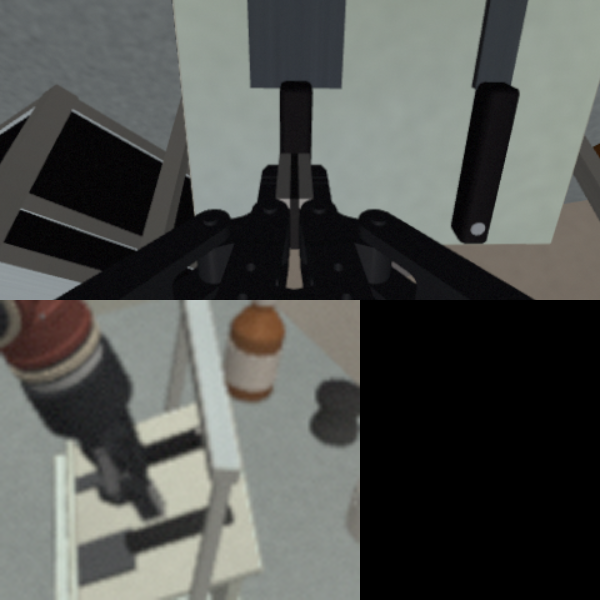

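The fingers shut above the handle. The wrist view shows the shut tips at (290,160) over the handle, and the side crop shows the tip at (155,510) still above it. I'll compare this with the reported TCP.

```bash
python3 - <<'E'
from h import *; import pickle
c,d,s=pickle.load(open("w4.pkl","rb")); P=np.array(s["position"]);R=Ro.from_euler("xyz",s["tcp_rot"]).as_matrix()
for k in (0,.02,.04): print(k,"side",proj(d,P-k*R[:,2]).round(1),"wrist",proj(c,P-k*R[:,2]).round(1))
pw=((100+290)/1.25,(150+158)/1.25); ps=(392.5,261.5)
print(pw,"tip tri",tri(c,[pw],d,[ps]).round(4), P)
h=lambda u,v:((u+100.5)/1.25-.5,(v+150.5)/1.25-.5); S=lambda u,v:((u+.5)/3-.5+340,(v-300+.5)/3-.5+190)
X=tri(c,[h(313,85),h(342,87),h(249,87)],d,[S(132,533),S(129,533),S(136,572)]); print("junction",X.round(4)); print(((X[:,:3]-P)@R*1000).round(1))
E
```

```text
0 side [[395.7 268.3]] wrist [[315.  236.4]]
0.02 side [[392.5 263. ]] wrist [[315.  251.4]]
0.04 side [[389.4 257.7]] wrist [[315.  270.2]]
(312.0, 246.4) tip tri [[ 0.5833 -0.3409  0.0922  0.0068]] [ 0.59403034 -0.34599881  0.0739801 ]
junction [[ 0.5718 -0.3239  0.0607  0.0057]
 [ 0.5786 -0.3135  0.0544  0.0045]
 [ 0.5612 -0.3568  0.0543  0.0014]]
[[ 32.1  10.9  -3.2]
 [ 33.6  23.2   3.2]
 [ 31.9 -23.5   4.4]]
```

Emit:
servo_tool:
  motion:
    - [0.6,[0,0,-5],[0,0,0]]
    - [0.6,[0,0,0],[0,0,0]]
    - [0.6,[0,0,0],[0,0,0]]
    - [0.6,[0,0,0],[0,0,0]]
    - [0.6,[0,0,0],[0,0,0]]
    - [0.6,[0,0,12],[0,0,0]]
    - [0.6,[0,0,8],[0,0,0]]
    - [0.6,[0,0,3],[0,0,0]]
    - [0.6,[0,0,0],[0,0,0]]

```text
t: 4.47
position: [0.6021, -0.3496, 0.0577]
tcp_rot: [-3.141, 0.523, 2.715]
contact_force: [-0.0, -0.1, -0.4]
grip_width: 0.051
finger_force: 0.0
```

Emit:
servo_tool:
  motion:
    - [0,[0,0,0],[0,0,0]]
    - [0,[0,0,0],[0,0,0]]
    - [0,[0,0,0],[0,0,0]]
    - [0,[0,0,0],[0,0,0]]
    - [0,[0,0,0],[0,0,0]]

```text
t: 5.1
position: [0.6024, -0.3499, 0.0592]
tcp_rot: [-3.141, 0.525, 2.715]
contact_force: [-4.1, 2.3, 5.9]
grip_width: 0.012
finger_force: 59.2
```

Emit:
servo_tool:
  motion:
    - [0,[0,0,-3],[0,0,0]]
    - [0,[0,0,-5],[0,0,0]]
    - [0,[0,0,-7],[0,0,0]]
    - [0,[0,0,0],[0,0,0]]
    - [0,[0,0,0],[0,0,0]]

```text
t: 5.72
position: [0.5951, -0.3465, 0.0712]
tcp_rot: [-3.141, 0.524, 2.715]
contact_force: [-0.3, 0.3, -0.8]
grip_width: 0.0121
finger_force: 58.9
```

```bash
python3 - <<'E'
from h import *; from station import *
import pickle
c=camera("wrist"); d=camera("side"); pickle.dump((c,d,bot.state()),open("w5.pkl","wb"))
a=cv2.resize(c["image"][100:300,200:440],(480,400),interpolation=2); b=cv2.resize(d["image"][200:300,350:440],(320,356),interpolation=2)
b=np.vstack([b,np.zeros((44,320,3),np.uint8)])
save("w5",np.hstack([a,b]))
E
```

```text
(no output)
```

View pics/w5.png

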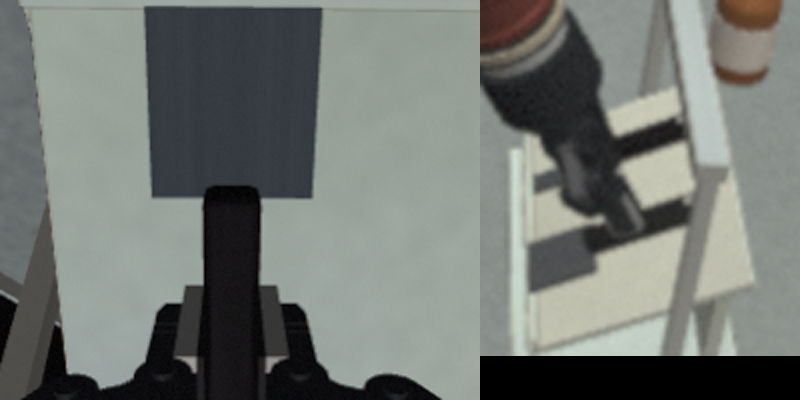

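The wrist and side views show the handle held between the pads ((232,330) in the left crop). The blade is straight and the lifter hangs clear. I'll lift further and measure how it sits in the tool.

Emit:
servo_tool:
  motion:
    - [0,[0,0,-20],[0,0,0]]
    - [0,[10,0,-30],[0,0,0]]
    - [0,[30,0,-30],[0,0,0]]
    - [0,[50,0,-20],[0,0,0]]
    - [0,[50,0,0],[0,0,0]]
    - [0,[0,0,0],[0,0,0]]
    - [0,[0,0,0],[0,0,0]]
    - [0,[0,0,0],[0,0,0]]

```text
t: 6.82
position: [0.441, -0.277, 0.0902]
tcp_rot: [-3.139, 0.527, 2.716]
contact_force: [-0.3, -0.7, -1.1]
grip_width: 0.0119
finger_force: 58.9
```

```bash
python3 - <<'E'
from h import *; from station import *
import pickle
c=camera("wrist"); s=bot.state(); d=camera("side"); e=camera("scene"); pickle.dump((c,d,e,s),open("w6.pkl","wb"))
print(s["t"],s["position"],s["tcp_rot"],s["contact_force"],s["grip_width"])
a=cv2.resize(c["image"][60:300,200:440],(480,480),interpolation=2); b=cv2.resize(d["image"][180:300,300:380],(320,480),interpolation=2)
save("w6",np.hstack([a,b]))
E
```

```text
6.875 [ 0.44095019 -0.27687771  0.0899274 ] [-3.13967116  0.52682405  2.71593629] [-0.83988981  0.16532604 -1.17573527] 0.01207994578973211
```

View pics/w6.png

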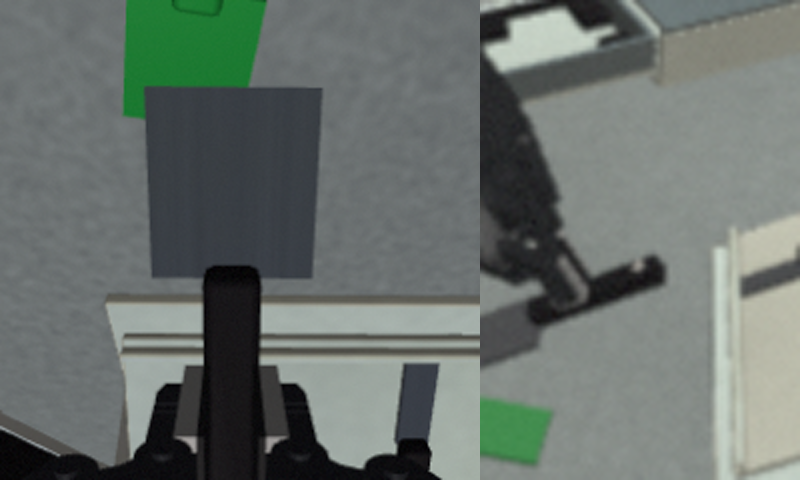

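The lifter is held squarely and clear. Its blade corners in the left crop are (145,88), (322,88), (152,277) and (313,277).

```bash
python3 - <<'E'
from h import *; import pickle
c,d,e,s=pickle.load(open("w6.pkl","rb"))
px=np.array([(145.5,88),(322,88),(152.5,277.5),(313,277.5)])/2+[199.75,59.75]
obj=np.array([(-70,-23,4),(-70,23,4),(-18,-23,4),(-18,23,4)],float)/1000
K=np.array([[c["fx"],0,c["cx"]],[0,c["fy"],c["cy"]],[0,0,1.]])
ok,rv,tv=cv2.solvePnP(obj,px,K,np.array(c["dist_coeffs"]),flags=cv2.SOLVEPNP_IPPE)
E=np.array(c["extrinsics"]);R=Ro.from_euler("xyz",s["tcp_rot"]).as_matrix();P=np.array(s["position"])
RL=E[:3,:3]@cv2.Rodrigues(rv)[0]; pL=E[:3,:3]@tv[:,0]+E[:3,3]
print("lifter origin in tool mm",((pL-P)@R*1000).round(1)); print("axes in tool\n",(R.T@RL).round(3))
print("reproj",proj(c,obj@RL.T+pL).round(1).tolist(),px.tolist())
# triangulate handle end hole / tip with side + blade corner check
S=lambda u,v:((u-480+.5)/4-.5+300,(v+.5)/4-.5+180)
X=tri(c,[px[3]],d,[S(540,330)]); print("near R corner by tri",((X[:,:3]-P)@R*1000).round(1),X[:,3])
print("PnP corners in tool",(((obj@RL.T+pL)-P)@R*1000).round(1).tolist())
E
```

```text
lifter origin in tool mm [ 19.3   0.2 -34.8]
axes in tool
 [[ 0.015 -0.931 -0.364]
 [ 0.999 -0.     0.041]
 [-0.038 -0.364  0.931]]
reproj [[190.2, 189.8], [188.8, 273.2], [283.0, 189.6], [282.5, 274.5]] [[272.5, 103.75], [360.75, 103.75], [276.0, 198.5], [356.25, 198.5]]
near R corner by tri [[35.4 18.5 -1.7]] [0.02095782]
PnP corners in tool [[38.2, -69.6, -20.0], [-4.6, -69.6, -36.7], [39.0, -17.6, -22.0], [-3.8, -17.6, -38.7]]
```

```bash
python3 - <<'E'
from h import *; import pickle
c,d,e,s=pickle.load(open("w6.pkl","rb"))
px=np.array([(145.5,88),(322,88),(152.5,277.5),(313,277.5)])/2+[199.75,59.75]
obj=np.array([(-70,-23,4),(-70,23,4),(-18,-23,4),(-18,23,4)],float)/1000
K=np.array([[c["fx"],0,c["cx"]],[0,c["fy"],c["cy"]],[0,0,1.]])
E=np.array(c["extrinsics"]);R=Ro.from_euler("xyz",s["tcp_rot"]).as_matrix();P=np.array(s["position"])
u=cv2.undistortPoints(px.reshape(-1,1,2),K,np.array(c["dist_coeffs"]))
n,rvs,tvs,er=cv2.solvePnPGeneric(obj-[0,0,.004],u,np.eye(3),None,flags=cv2.SOLVEPNP_IPPE)
for rv,tv in zip(rvs,tvs):
    rl=cv2.Rodrigues(rv)[0];RL=E[:3,:3]@rl; pL=E[:3,:3]@(tv[:,0]-rl[:,2]*.004)+E[:3,3]
    print("origin in tool",((pL-P)@R*1000).round(1)); print((R.T@RL).round(3).tolist()); print(proj(c,obj@RL.T+pL).round(1).tolist())
print(px.tolist(),K[0,0],c["dist_coeffs"])
S=lambda u,v:((u-480+.5)/4-.5+300,(v+.5)/4-.5+180)
X=tri(c,[px[3],px[2]],d,[S(527,298),S(540,345)]); print("near corners by tri",((X[:,:3]-P)@R*1000).round(1).tolist(),X[:,3])
E
```

```text
origin in tool [ 13.6   0.5 -11. ]
[[-1.0, -0.003, -0.013], [-0.003, 1.0, 0.021], [0.013, 0.021, -1.0]]
[[272.2, 103.6], [361.1, 103.9], [276.3, 198.6], [355.9, 198.4]]
origin in tool [ 16.5   0.4 -27.3]
[[-0.938, 0.006, 0.347], [-0.005, 1.0, -0.029], [-0.347, -0.029, -0.937]]
[[274.7, 103.9], [358.6, 103.5], [273.7, 198.4], [358.5, 198.8]]
[[272.5, 103.75], [360.75, 103.75], [276.0, 198.5], [356.25, 198.5]] 283.27964018409256 [-0.02425422  0.          0.          0.          0.        ]
near corners by tri [[37.1, 20.1, -22.5], [31.0, -22.4, -14.8]] [0.00741158 0.00101559]
```

```bash
python3 - <<'E'
from h import *; import pickle
C=pickle.load(open("c0.pkl","rb")); sc,si,wr=C["scene"],C["side"],C["wrist"]
M=np.array([[-14,55],[48,55],[48,13],[48,-13],[48,-55],[-14,-55],[-14,-28],[-14,28]])/1000.
w=(np.array([(371,105),(589,92),(604,254),(611,350),(622,488),(424,503),(414,421),(383,213)])+.5)/4-.5+[140,0]
for z in (.013,.005,.025):
    W=onz(wr,w,z)[:,:2]; A,_=cv2.estimateAffinePartial2D(M,W,ransacReprojThreshold=.02)
    print(z,"slot",A[:,2].round(4),"yaw",round(np.arctan2(A[1,0],A[0,0]),4),"scale",np.hypot(A[0,0],A[1,0]).round(3),((W-A[:,2])@np.linalg.inv(A[:,:2]/np.hypot(A[0,0],A[1,0])).T*1000).round(1).tolist())
# side-view crop corners (crop0 top right): well/bay corners
D=lambda u,v:((u-400+.5)/4-.5+270,(v+.5)/4-.5+145)
T=lambda u,v:((u-400+.5)/4-.5+335,(v-300+.5)/4-.5+195)
# H(-14,28), A(-14,55), B(48,55) seen in side; scene
print("side H,A,B",tri(wr,w[[7,0,1]],si,[D(548,180),D(551,160),D(613,148)]).round(4).tolist())
print("scene H,G,C,D",tri(wr,w[[7,6,2,3]],sc,[T(530,433),T(455,446),T(540,512),T(502,516)]).round(4).tolist())
E
```

```text
Traceback (most recent call last):
cv2.error: OpenCV(4.12.0) /io/opencv/modules/calib3d/src/ptsetreg.cpp:1108: error: (-215:Assertion failed) count >= 0 && to.checkVector(2) == count in function 'estimateAffinePartial2D'
```

```bash
cat > slot.py <<'E'
from h import *
M=np.array([[-14,55],[48,55],[48,13],[48,-13],[48,-55],[-14,-55],[-14,-28],[-14,28]])/1000.
def fit(m,W):
    W=np.ascontiguousarray(W); A,_=cv2.estimateAffinePartial2D(m,W,ransacReprojThreshold=.02); k=np.hypot(A[0,0],A[1,0])
    print("slot",A[:,2].round(4),"yaw",round(np.arctan2(A[1,0],A[0,0]),4),"scale",k.round(3),((W-A[:,2])@(A[:,:2]/k)*1000).round(1).tolist())
E
python3 - <<'E'
from slot import *; import pickle
C=pickle.load(open("c0.pkl","rb")); sc,si,wr=C["scene"],C["side"],C["wrist"]
w=(np.array([(371,105),(589,92),(604,254),(611,350),(622,488),(424,503),(414,421),(383,213)])+.5)/4-.5+[140,0]
for z in (.013,.0,.025): print(z); fit(M,onz(wr,w,z)[:,:2])
D=lambda u,v:((u-400+.5)/4-.5+270,(v+.5)/4-.5+145)
T=lambda u,v:((u-400+.5)/4-.5+335,(v-300+.5)/4-.5+195)
print("side H,A,B",tri(wr,w[[7,0,1]],si,[D(548,180),D(551,160),D(613,148)]).round(4).tolist())
print("scene H,G,C,D",tri(wr,w[[7,6,2,3]],sc,[T(530,433),T(455,446),T(540,512),T(502,516)]).round(4).tolist())
E
```

```text
0.013
slot [0.5484 0.1111] yaw 0.0657 scale 0.988 [[-13.7, 55.2], [47.4, 54.1], [47.8, 12.6], [47.5, -13.5], [47.3, -53.2], [-14.0, -53.5], [-13.6, -29.4], [-14.4, 27.7]]
0.0
slot [0.5456 0.112 ] yaw 0.0657 scale 1.024 [[-14.2, 57.2], [49.1, 56.1], [49.6, 13.0], [49.2, -14.0], [49.0, -55.1], [-14.5, -55.5], [-14.1, -30.5], [-14.9, 28.7]]
0.025
slot [0.5509 0.1101] yaw 0.0657 scale 0.955 [[-13.2, 53.4], [45.8, 52.3], [46.2, 12.2], [45.9, -13.0], [45.7, -51.4], [-13.5, -51.8], [-13.1, -28.4], [-13.9, 26.8]]
side H,A,B [[0.5311, 0.1384, 0.0111, 0.0014], [0.5367, 0.1612, 0.0186, 0.0094], [0.5962, 0.1653, 0.0151, 0.0089]]
scene H,G,C,D [[0.5348, 0.1358, 0.0235, 0.0009], [0.5385, 0.0807, 0.0206, 0.0004], [0.5962, 0.1285, 0.017, 0.0046], [0.5976, 0.102, 0.0187, 0.0032]]
```

```bash
cat > go.py <<'E'
from h import *
from station import bot
def tgt(hgt,slot=(.548,.1108,.013),yaw=.066,off=(.0136,.0005,-.0110)):
    R=frame(yaw,0); return np.array(slot)+[0,0,hgt]-R@np.array(off),R
E
python3 - <<'E'
from go import *
s=bot.state(); P=np.array(s["position"])+[0,0,.07]; R=Ro.from_euler("xyz",s["tcp_rot"]).as_matrix()
rows(s,P,R); s2=dict(s,position=P); p,r=tgt(.11); print(p); rows(s2,p,r,8)
E
```

```text
2 x [-17.6, -0.0, -30.3] [-0.0, 0.0, 0.0]
[0.56160337 0.11119804 0.112     ]
8 x [-3.1, 51.3, 6.0] [-0.0163, 0.0643, -0.0601]
```

Emit:
servo_tool:
  motion:
    - [0,[-17.6,0,-30.3],[0,0,0]]
    - [0,[-17.6,0,-30.3],[0,0,0]]
    - [0,[-3.1,51.3,6],[-0.0163,0.0643,-0.06]]
    - [0,[-3.1,51.3,6],[-0.0163,0.0643,-0.06]]
    - [0,[-3.1,51.3,6],[-0.0163,0.0643,-0.06]]
    - [0,[-3.1,51.3,6],[-0.0163,0.0643,-0.06]]
    - [0,[-3.1,51.3,6],[-0.0163,0.0643,-0.06]]
    - [0,[-3.1,51.3,6],[-0.0163,0.0643,-0.06]]
    - [0,[-3.1,51.3,6],[-0.0163,0.0643,-0.06]]
    - [0,[-3.1,51.3,6],[-0.0163,0.0643,-0.06]]
    - [0,[0,0,0],[0,0,0]]
    - [0,[0,0,0],[0,0,0]]

```text
t: 8.48
position: [0.5612, 0.112, 0.1108]
tcp_rot: [3.141, -0.0, -3.076]
contact_force: [-0.4, -0.8, -0.9]
grip_width: 0.0122
finger_force: 59.0
```

```bash
python3 - <<'E'
from go import *; from station import camera; import pickle
s=bot.state(); print(s["position"],s["tcp_rot"],s["t"],s["grip_width"]); p,r=tgt(.11); rows(s,p,r)
E
```

```text
[0.56119733 0.11200928 0.11083028] [ 3.14108678e+00 -4.94800074e-04 -3.07642652e+00] 8.475 0.012169017321869088
1 x [-0.4, -0.8, -1.2] [0.0005, -0.0005, -0.0008]
```

Emit:
servo_tool:
  motion:
    - [0,[-0.4,-0.8,20],[0,0,0]]
    - [0,[0,0,30],[0,0,0]]
    - [0,[0,0,15],[0,0,0]]
    - [0,[0,0,0],[0,0,0]]
    - [0,[0,0,0],[0,0,0]]

```text
t: 9.1
position: [0.5619, 0.1111, 0.0469]
tcp_rot: [3.141, 0.001, -3.077]
contact_force: [-0.3, 0.2, -1.2]
grip_width: 0.0123
finger_force: 59.0
```

```bash
python3 - <<'E'
from go import *; from station import camera; import pickle
c=camera("wrist"); d=camera("side"); s=bot.state(); pickle.dump((c,d,s),open("w7.pkl","wb"))
print(s["position"],s["t"]); a=cv2.resize(c["image"][40:300,170:470],(600,520),interpolation=2); b=cv2.resize(d["image"][140:210,270:297+0],(200,520),interpolation=2)
save("w7",a)
E
```

```text
[0.56230688 0.11128056 0.04742379] 9.2
```

View pics/w7.png

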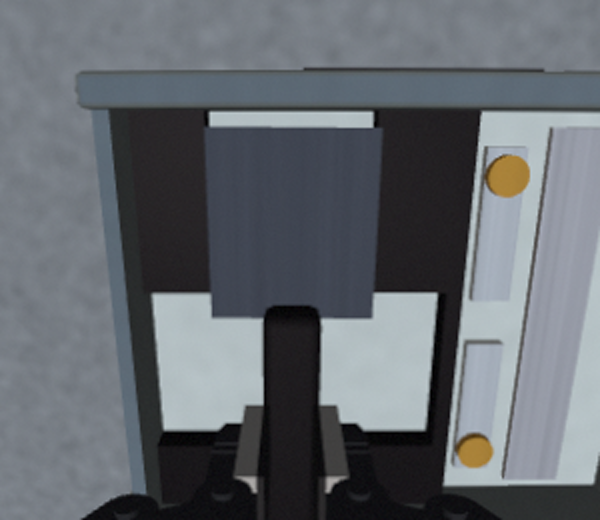

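Blade at (295,220) sits over its bay. Bay floor edges are at (210,117) and (373,117), and the well corners are at (152,293), (438,293), (162,430) and (428,430).

```bash
python3 - <<'E'
from go import *; import pickle
c,d,s=pickle.load(open("w7.pkl","rb")); N=lambda q:(np.array(q,float)+.5)/2-.5+[170,40]
a=onz(c,N([(210,117),(373.5,117),(162,430),(428,430)]),.013); b=onz(c,N([(157,293),(437,293)]),.025)
R=frame(.066,0); y=np.array([-np.sin(.066),np.cos(.066),0]);x=np.array([np.cos(.066),np.sin(.066),0])
S=np.array([.548,.1108,.013])
print("rel slot guess mm x,y: bay L,R, well far L,R / well near at z25",np.c_[(a-S)@x,(a-S)@y].round(4).tolist(),np.c_[(b-S)@x,(b-S)@y].round(4).tolist())
px=N([(205.5,127),(381.5,127.5),(212,318),(372.5,318)])
obj=np.array([(-70,-23,0),(-70,23,0),(-18,-23,0),(-18,23,0)],float)/1000
K=np.array([[c["fx"],0,c["cx"]],[0,c["fy"],c["cy"]],[0,0,1.]]);u=cv2.undistortPoints(px.reshape(-1,1,2),K,np.array(c["dist_coeffs"]))
n,rv,tv,_=cv2.solvePnPGeneric(obj,u,np.eye(3),None,flags=cv2.SOLVEPNP_IPPE)
E=np.array(c["extrinsics"]);r=E[:3,:3]@cv2.Rodrigues(rv[0])[0];p=E[:3,:3]@tv[0][:,0]+E[:3,3]-r[:,2]*.004
print("lifter origin rel slot",((p-S)@x).round(4),((p-S)@y).round(4),p[2].round(4),"axes",r.round(3).tolist())
E
```

```text
rel slot guess mm x,y: bay L,R, well far L,R / well near at z25 [[-0.0727, -0.0277], [-0.0726, 0.0277], [0.0477, -0.053], [0.0478, 0.0555]] [[-0.014, -0.0475], [-0.0139, 0.0511]]
lifter origin rel slot 0.0006 -0.0001 0.0593 axes [[0.998, -0.058, -0.037], [0.059, 0.998, 0.029], [0.035, -0.031, 0.999]]
```

Emit:
servo_tool:
  motion:
    - [0,[0,0,14],[0,0,0]]
    - [0,[0,0,12],[0,0,0]]
    - [0,[0,0,8],[0,0,0]]
    - [0,[0,0,4],[0,0,0]]
    - [0,[0,0,2],[0,0,0]]
    - [0,[0,0,1],[0,0,0]]
    - [0,[0,0,1],[0,0,0]]
    - [0,[0,0,1],[0,0,0]]
    - [0,[0,0,0],[0,0,0]]

```text
t: 10.32
position: [0.5612, 0.1114, 0.003]
tcp_rot: [3.141, -0.001, -3.077]
contact_force: [-0.1, 0.1, -0.6]
grip_width: 0.0124
finger_force: 59.0
```

Emit:
servo_tool:
  motion:
    - [0,[0,0,1],[0,0,0]]
    - [0,[0,0,1],[0,0,0]]
    - [0,[0,0,0],[0,0,0]]

```text
t: 10.7
position: [0.561, 0.1114, 0.0008]
tcp_rot: [3.141, -0.001, -3.077]
contact_force: [-0.2, -0.2, -0.5]
grip_width: 0.0118
finger_force: 59.0
```

Emit:
servo_tool:
  motion:
    - [0,[0,0,1],[0,0,0]]
    - [0,[0,0,1],[0,0,0]]
    - [0,[0,0,0],[0,0,0]]

```text
t: 11.08
position: [0.5614, 0.1114, -0.0006]
tcp_rot: [3.141, -0.0, -3.077]
contact_force: [-0.6, -0.3, 1.1]
grip_width: 0.0124
finger_force: 59.6
```

Emit:
servo_tool:
  motion:
    - [0,[0,0,1],[0,0,0]]
    - [0,[0,0,0],[0,0,0]]
    - [0,[0,0,0],[0,0,0]]

```text
t: 11.45
position: [0.5623, 0.1114, -0.0007]
tcp_rot: [3.141, 0.002, -3.077]
contact_force: [-1.3, -0.2, 6.4]
grip_width: 0.012
finger_force: 60.5
```

Firm contact with the floor at 6.4 N. Now I'll release partway and rise.

Emit:
servo_tool:
  motion:
    - [0.4,[0,0,0],[0,0,0]]
    - [0.4,[0,0,0],[0,0,0]]
    - [0.4,[0,0,0],[0,0,0]]
    - [0.4,[0,0,0],[0,0,0]]
    - [0.4,[0,0,-5],[0,0,0]]
    - [0.4,[0,0,-15],[0,0,0]]
    - [0.4,[0,0,-30],[0,0,0]]
    - [0.4,[0,0,-40],[0,0,0]]
    - [0.4,[0,0,-40],[0,0,0]]
    - [0.4,[0,0,0],[0,0,0]]
    - [0.4,[0,0,0],[0,0,0]]

```text
t: 12.82
position: [0.5611, 0.1112, 0.1283]
tcp_rot: [3.141, -0.0, -3.077]
contact_force: [-0.5, 0.2, -0.3]
grip_width: 0.0343
finger_force: 0.0
```

```bash
python3 - <<'E'
from go import *; from station import camera; import pickle
c=camera("wrist"); s=bot.state(); pickle.dump((c,s),open("w8.pkl","wb"))
print(s["position"],s["t"],s["grip_width"],s["contact_force"])
# handle strip: black top rows in image; blade mask
im=c["image"]; hsv=cv2.cvtColor(im,cv2.COLOR_RGB2HSV); v=hsv[...,2]
P=proj(c,np.array([S for S in [[.548,.1108,.013]]])+np.array([[-.07*1,0,.004]])); print("expected blade end px",P.round(1))
S=np.array([.548,.1108,.013]);Rz=Ro.from_euler("z",.066).as_matrix()
exp=proj(c,S+np.array([(-.07,-.023,.004),(-.07,.023,.004),(-.018,-.023,.004),(-.018,.023,.004),(-.022,-.008,.016),(-.022,.008,.016)])@Rz.T); print(exp.round(1).tolist())
r=int((exp[0,1]+exp[2,1])/2); print("blade row",r,v[r,int(exp[0,0])-12:int(exp[1,0])+16].tolist())
cc=int(exp[:4,0].mean())-12; print("col",cc,v[int(exp[0,1])-15:int(exp[0,1])+10,cc].tolist(), v[int(exp[2,1])-10:int(exp[2,1])+10,cc].tolist())
E
```

```text
[0.5604479  0.11116635 0.12710127] 12.875 0.03431387325525755 [ 0.37454627  0.55061073 -0.66996395]
expected blade end px [[320.2 103.4]]
[[290.8, 103.3], [339.7, 103.3], [292.3, 158.0], [338.3, 158.0], [306.9, 156.2], [323.7, 156.2]]
blade row 130 [37, 37, 34, 38, 34, 36, 36, 30, 78, 148, 174, 174, 174, 165, 129, 72, 72, 73, 75, 73, 74, 75, 74, 74, 75, 76, 74, 71, 70, 72, 72, 73, 73, 73, 73, 72, 72, 72, 73, 72, 71, 72, 72, 74, 72, 73, 74, 75, 75, 74, 74, 72, 71, 71, 73, 74, 75, 74, 74, 75, 73, 113, 161, 175, 173, 140, 41, 26, 33, 35, 35, 33, 32, 31, 33, 31, 33]
col 303 [98, 104, 104, 105, 105, 104, 104, 103, 103, 95, 83, 99, 175, 175, 174, 167, 118, 74, 75, 75, 76, 75, 75, 75, 75] [75, 74, 74, 75, 74, 74, 74, 75, 74, 74, 114, 163, 175, 177, 177, 177, 178, 179, 179, 178]
```

The blade edges are at columns 292.6 and 338.8 and its end is at row 104, all within 1 px (about 1 mm) of a correct lie. Next I'll locate the drawer front.

```bash
python3 - <<'E'
from go import *; import pickle
c,d,s=pickle.load(open("w7.pkl","rb")); N=lambda q:(np.array(q,float)+.5)/2-.5+[170,40]
x=np.array([np.cos(.066),np.sin(.066),0]);y=np.array([-np.sin(.066),np.cos(.066),0]);S=np.array([.548,.1108,.013])
a=onz(c,N([(78,74),(78,105),(400,72),(400,107)]),.047); print("front left outer,inner; mid outer,inner (slot frame)",np.c_[(a-S)@x,(a-S)@y].round(4).tolist())
c,s=pickle.load(open("w8.pkl","rb")); v=c["image"].max(2)
print("w8 col303",v[60:110,303].tolist())
w=pickle.load(open("c0.pkl","rb"))
# wrist0 outer corner, front -y corner top (w1 px 165,550) and unit corner (735,550)
q=(np.array([(165,552),(738,550),(733,300)])+.5)/4-.5+[140,0]; 
for z in (.047,.061):
    a=onz(w["wrist"],q,z); print(z,np.c_[(a-S)@x,(a-S)@y].round(4).tolist())
E
```

```text
front left outer,inner; mid outer,inner (slot frame) [[-0.0837, -0.0593], [-0.0756, -0.0602], [-0.084, 0.0298], [-0.0749, 0.0304]]
w8 col303 [122, 122, 121, 122, 123, 124, 124, 124, 122, 120, 119, 117, 117, 117, 115, 116, 117, 120, 118, 119, 119, 118, 118, 118, 118, 119, 77, 90, 98, 104, 104, 105, 105, 104, 104, 103, 103, 95, 83, 99, 175, 175, 174, 167, 118, 74, 75, 75, 76, 75]
0.047 [[-0.0809, -0.0596], [0.0814, -0.07], [0.0837, -0.0048]]
0.061 [[-0.0742, -0.0584], [0.0811, -0.0684], [0.0833, -0.006]]
```

```bash
python3 - <<'E'
from go import *
s=bot.state(); R=frame(.066,0); x,y=-R[:,0],R[:,1]
P=np.array([.548,.1108,0])-.124*x+.036*y
print(P, "beaker", ); rows(s,P+[0,0,.127],R); s2=dict(s,position=P+[0,0,.127]); rows(s2,P+[0,0,.010],R)
E
```

```text
[0.4218957  0.13854356 0.        ] beaker
3 x [45.5, 12.1, 0.1] [0.0003, -0.0008, -0.0004]
2 x [-0.1, -0.0, 58.5] [0.0005, -0.0011, -0.0006]
```

Emit:
servo_tool:
  motion:
    - [0,[45.5,12,0],[0,0,0]]
    - [0,[45.5,12,0],[0,0,0]]
    - [0,[45.5,12,0],[0,0,0]]
    - [0,[0,0,0],[0,0,0]]
    - [0,[0,0,40],[0,0,0]]
    - [0,[0,0,40],[0,0,0]]
    - [0,[0,0,25],[0,0,0]]
    - [0,[0,0,12],[0,0,0]]
    - [0,[0,0,0],[0,0,0]]

```text
t: 14.0
position: [0.4222, 0.1382, 0.0101]
tcp_rot: [3.141, -0.003, -3.077]
contact_force: [-0.4, -0.3, 0.7]
grip_width: 0.0001
finger_force: 0.0
```

Emit:
servo_tool:
  motion:
    - [0,[-10,0,0],[0,0,0]]
    - [0,[-8,0,0],[0,0,0]]
    - [0,[-6,0,0],[0,0,0]]
    - [0,[-5,0,0],[0,0,0]]
    - [0,[-5,0,0],[0,0,0]]
    - [0,[-5,0,0],[0,0,0]]
    - [0,[0,0,0],[0,0,0]]

```text
t: 14.88
position: [0.4621, 0.141, 0.0111]
tcp_rot: [3.141, 0.0, -3.077]
contact_force: [0.4, 0.4, 0.1]
grip_width: -0.0002
finger_force: 0.0
```

Emit:
servo_tool:
  motion:
    - [0,[-5,0,0],[0,0,0]]
    - [0,[-5,0,0],[0,0,0]]

```text
t: 15.12
position: [0.4714, 0.1416, 0.0108]
tcp_rot: [3.141, -0.001, -3.077]
contact_force: [-2.1, -0.1, 0.4]
grip_width: 0.0001
finger_force: 0.9
```

```bash
python3 - <<'E'
from go import *; from station import camera; import pickle
s=bot.state();print(s["position"],s["contact_force"])
c=camera("wrist"); d=camera("side"); e=camera("scene"); pickle.dump((c,d,e,s),open("w9.pkl","wb"))
R=frame(.066,0);x,y=-R[:,0],R[:,1];S=np.array([.548,.1108,0])
# profile along a slot-x line on the front-wall top (z=.047) at y=+0.0 and -0.03
for yy in (-.04,.0,.09):
    xs=np.arange(-.10,.0,.003); px=proj(c,S+xs[:,None]*x+yy*y+[0,0,.047]).round().astype(int)
    print(yy,px[0],px[-1],[int(c["image"][b,a].max()) if 0<=a<640 and 0<=b<400 else -1 for a,b in px])
old=pickle.load(open("c0.pkl","rb"))
for n,im in(("side",d),("scene",e)):
    D=np.abs(im["image"].astype(int)-old[n]["image"]).max(2)
    for q in ((-.084,-.059,.047),(-.084,.0,.03),(-.08,-.0595,.03)):
        p=proj(im,S+q[0]*x+q[1]*y+[0,0,q[2]])[0]; a,b=p.round().astype(int); print(n,q,p.round(1),"new",im["image"][b,a-6:a+12].max(1).tolist(),"old",old[n]["image"][b,a-6:a+12].max(1).tolist())
E
```

```text
[0.47135738 0.1416069  0.01080058] [-2.14031162 -0.0810465   0.35381518]
-0.04 [168 222] [195 366] [114, 117, 118, 116, 117, 117, 43, 39, 40, 39, 39, 41, 65, 105, 105, 102, 37, 39, 37, 35, 38, 36, 14, 15, 11, 14, 13, 15, 20, 26, 26, 25, 27, 26]
0.0 [245 222] [258 367] [117, 122, 118, 120, 118, 71, 39, 41, 38, 41, 41, 39, 57, 49, 15, 13, 13, 13, 28, 25, 25, 37, 33, 36, 32, 35, 36, 25, 12, 11, 14, 10, 16, 13]
0.09 [420 222] [401 366] [119, 118, 115, 118, 117, 66, 40, 42, 40, 41, 40, 41, 64, 105, 105, 105, 147, 12, 14, 14, 15, 16, 17, 26, 29, 126, 131, 12, 13, 17, 15, 15, 16, 14]
side (-0.084, -0.059, 0.047) [297.9 199.6] new [141, 140, 138, 136, 138, 136, 122, 87, 59, 60, 60, 58, 64, 75, 73, 75, 75, 76] old [77, 58, 57, 61, 55, 59, 73, 81, 75, 78, 78, 78, 77, 75, 74, 74, 75, 72]
side (-0.084, 0.0, 0.03) [291.1 194.1] new [139, 139, 139, 137, 140, 141, 141, 137, 131, 106, 75, 58, 61, 59, 58, 61, 83, 107] old [136, 135, 121, 80, 56, 51, 54, 58, 65, 89, 114, 129, 163, 188, 202, 201, 200, 198]
side (-0.08, -0.0595, 0.03) [299.1 203.7] new [136, 139, 135, 135, 135, 138, 139, 137, 118, 78, 62, 66, 76, 74, 74, 75, 78, 82] old [128, 102, 74, 57, 59, 65, 74, 73, 72, 74, 73, 76, 74, 76, 73, 75, 77, 82]
scene (-0.084, -0.059, 0.047) [333.5 207. ] new [121, 121, 122, 124, 125, 123, 123, 124, 123, 122, 122, 122, 120, 120, 118, 121, 125, 125] old [35, 29, 33, 33, 35, 50, 51, 54, 53, 48, 38, 31, 39, 68, 94, 103, 105, 103]
scene (-0.084, 0.0, 0.03) [352.7 207.9] new [123, 122, 120, 121, 124, 125, 123, 125, 126, 123, 123, 119, 121, 121, 120, 114, 93, 79] old [78, 74, 70, 66, 67, 66, 66, 65, 65, 65, 62, 62, 61, 60, 58, 63, 64, 61]
scene (-0.08, -0.0595, 0.03) [333.3 211.7] new [124, 123, 123, 123, 123, 123, 122, 122, 120, 116, 115, 112, 115, 116, 113, 112, 106, 107] old [53, 33, 32, 30, 32, 32, 37, 42, 40, 42, 33, 29, 31, 35, 48, 56, 56, 55]
```

The front is moving with the fingers: 2.1 N, outer edge now 10.5 mm ahead of the TCP. About 145 mm of travel remains.

Emit:
servo_tool:
  motion:
    - [0,[-6,0,0],[0,0,0]]
    - [0,[-8,0,0],[0,0,0]]
    - [0,[-10,0,0],[0,0,0]]
    - [0,[-12,0,0],[0,0,0]]
    - [0,[-14,0,0],[0,0,0]]
    - [0,[-14,0,0],[0,0,0]]
    - [0,[-14,0,0],[0,0,0]]
    - [0,[-13,0,0],[0,0,0]]
    - [0,[-12,0,0],[0,0,0]]
    - [0,[-10,0,0],[0,0,0]]
    - [0,[-8,0,0],[0,0,0]]
    - [0,[-6,0,0],[0,0,0]]

```text
t: 16.77
position: [0.5988, 0.1498, 0.0111]
tcp_rot: [3.141, -0.0, -3.077]
contact_force: [-2.6, 0.6, 0.1]
grip_width: -0.0001
finger_force: 0.9
```

Emit:
servo_tool:
  motion:
    - [0,[-4,0,0],[0,0,0]]
    - [0,[-3,0,0],[0,0,0]]
    - [0,[-2,0,0],[0,0,0]]
    - [0,[-2,0,0],[0,0,0]]

```text
t: 17.27
position: [0.6093, 0.1505, 0.0111]
tcp_rot: [3.141, -0.0, -3.077]
contact_force: [-2.2, -0.9, 0.1]
grip_width: -0.0002
finger_force: 0.8
```

TCP is at slot x 0.064, and shut is expected near 0.070.

Emit:
servo_tool:
  motion:
    - [0,[-2,0,0],[0,0,0]]
    - [0,[-2,0,0],[0,0,0]]
    - [0,[-1,0,0],[0,0,0]]
    - [0,[-1,0,0],[0,0,0]]

```text
t: 17.77
position: [0.6153, 0.151, 0.0111]
tcp_rot: [3.141, -0.001, -3.077]
contact_force: [-3.6, -0.7, 1.6]
grip_width: 0.0003
finger_force: 2.0
```

Emit:
servo_tool:
  motion:
    - [0,[-1,0,0],[0,0,0]]
    - [0,[-1,0,0],[0,0,0]]

```text
t: 18.02
position: [0.6151, 0.1509, 0.0109]
tcp_rot: [3.141, -0.006, -3.077]
contact_force: [-11.7, -1.3, 8.5]
grip_width: 0.0001
finger_force: 5.8
```

The drawer has met its end stop where expected, with force jumping to 11.7 N at slot x 0.070. Backing off.

Emit:
servo_tool:
  motion:
    - [0,[10,0,0],[0,0,0]]
    - [0,[20,0,0],[0,0,0]]
    - [0,[30,0,0],[0,0,0]]
    - [0,[30,0,-20],[0,0,0]]
    - [0,[0,0,-40],[0,0,0]]
    - [0,[0,0,0],[0,0,0]]
    - [0,[0,0,0],[0,0,0]]

```text
t: 18.9
position: [0.5275, 0.1452, 0.0708]
tcp_rot: [3.14, 0.0, -3.077]
contact_force: [-0.2, 0.5, 0.3]
grip_width: -0.0
finger_force: 0.0
```

```bash
python3 - <<'E'
from go import *; from station import camera; import pickle
s=bot.state();print(s["position"],s["contact_force"],s["t"])
c=camera("wrist");e=camera("side")
R=frame(.066,0);x,y=-R[:,0],R[:,1];S=np.array([.548,.1108,0])
for yy in (-.045,.0,.10):
    xs=np.arange(.05,.12,.003); px=proj(c,S+xs[:,None]*x+yy*y+[0,0,.047]).round().astype(int)
    print(yy,px[0],px[-1],[int(c["image"][b,a].max()) if 0<=a<640 and 0<=b<400 else -1 for a,b in px])
xs=np.arange(.05,.12,.004); px=proj(e,S+xs[:,None]*x-.059*y+[0,0,.04]).round().astype(int); print("side",[e["image"][b,a].tolist() for a,b in px])
old=pickle.load(open("c0.pkl","rb"))["side"]["image"]; print("rack/spatula+beaker diffs",np.abs(e["image"].astype(int)-old).max(2)[225:255,370:400].mean(),np.abs(e["image"].astype(int)-old).max(2)[130:158,245:266].mean())
E
```

```text
[0.52745272 0.14522467 0.07082269] [-0.16057955  0.49833557  0.28237189] 18.9
-0.045 [217 298] [226 360] [64, 42, 10, 11, 14, 14, 14, 9, 9, 11, 14, 23, 25, 22, 24, 91, 28, 12, 12, 11, 11, 8, 13, 13]
0.0 [271 298] [276 361] [9, 15, 14, 14, 10, 11, 8, 13, 10, 14, 13, 8, 14, 14, 13, 13, 9, 14, 11, 12, 10, 31, 33, 25]
0.1 [393 298] [386 360] [12, 13, 14, 12, 8, 9, 16, 24, 25, 26, 27, 30, 30, 27, 28, 28, 29, 12, 13, 12, 8, 11, 24, 27]
side [[119, 124, 119], [110, 113, 106], [105, 109, 104], [61, 63, 60], [55, 60, 58], [55, 57, 57], [56, 58, 57], [55, 59, 57], [74, 76, 72], [107, 108, 97], [124, 125, 115], [127, 128, 118], [125, 126, 116], [129, 130, 120], [126, 128, 118], [127, 127, 116], [127, 127, 118], [128, 130, 119]]
rack/spatula+beaker diffs 2.101111111111111 1.9166666666666667
```

```bash
python3 -c "
from station import sign_off; print(sign_off())"
```

```text
the job is handed in; nothing more can be done
None
```

The section lifter lies flat in its compartment, the drawer is pushed shut against its stop, the spatula and beaker were left in place, and the job was handed in at about 19 s; no verdict came back.

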